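# Set up the stroboscope for the gyroscope demonstration

### The arm

A 6-joint arm with a two-finger parallel gripper is mounted at the origin on the work surface. World frame = base frame: x ahead of the robot, y to its left, z up, the work surface at z = 0. Lengths are in mm, angles in degrees, forces in N, time in s.
With the tool pointing down it reaches from about 425 to 950 mm from the base axis. Payload 3.5 kg.
Tool frame: the origin (TCP) lies at the very end of the fingers, on their centre line; the grasp point (between the pads) lies 19 mm behind it; z points along the fingers, x is the direction in which the jaws open and shut, and the axes are right-handed (so a half turn about z gives the same grasp; the last joint's range is limited). The gripper opens to 85 mm and grips with 20 to 120 N. Pads are 22 mm wide; open, the fingers measure 114 mm over their backs; the gripper's body (76 mm by 85 mm) begins 54 mm behind the grasp point. The pads swing forward as they close: fully open they stand 13 mm farther back than shut.
Start: joints at [-81.933, 16.404, 90.338, -0, 73.258, -8.594], TCP at [193.559, -646.638, 231.325] pointing down, gripper open.
Joint ranges: [-158.93, 158.93], [-51.34, 127.21], [12.03, 142.37], [-87.48, 267.48], [13.55, 161.25], [-162.69, 162.69]. Speed limits (degrees/s): [159.86, 159.86, 180, 180, 180, 180].

### API

Orientations are given as a 3x3 rotation matrix whose columns are the frame's x, y, z axes.
In Python, from cell import bot gives the robot as it stands.
- The arm moves only by the tool jog_arm, never from a script. Its arguments are lists of equal length, an entry for each row: "gripper": the opening, from 0 (shut) to 1 (fully open); "travel": the shift along the world's x, y, z in m, a list of three; "turn": the turn about the world's z in rad. A call has 1 to 8 rows; each row shifts and turns the commanded pose from where the row before left it; what a row does not reach is not made up. A row lasts 1/8 s, in which the tool goes at most 62.5 mm and 10.7 degrees, less where a joint would pass 70% of its speed; a pose out of reach is approached as far as the arm can. A call with a gripper value outside its range is refused whole. The fingers move at their own pace and stop on an object; the grip force is fixed at half the most. Time passes only in rows, so rows that do not move let the fingers close. It gives the time, the measured TCP pose, the force and the opening at its end, in the units of the state.
- bot.sense(): the state, without advancing time (a new reading comes with each control period).
- bot.read_camera(name): name is "scene" or "top"; returns a dict with "color" (420x560x3 uint8, red, green, blue), "range_z" (420x560 float32, mm along the optical axis (not along the pixel's ray), 0 where there is no reading), "camera_matrix" (3x3 intrinsics, pixels), "k1" (the pictures are not rectified: a ray, as slopes to the right and down, at radius r is drawn at 1 + k1 r^2 times it, then the intrinsics apply), "R" (3x3) and "t" (3): a world point X has camera coordinates R X + t. Camera axes: x right, y down, z forward; pixel columns grow to the right and rows downward; lengths in mm; the calibration is good to about 2 mm. A picture is of the moment at which its call begins.
- bot.hand_in(): hands the job in, once; it reports no verdict.
Trained networks look in the newest picture that a camera, given by its name, has taken for a name from the list of things; names that differ only in an ending like _2 or _b are one class to them, and where a whole thing is asked for, a point or a joint stands for the part that bears it (a point fixed in the world has none). Each returns a list of dicts, best first, with "score" (0 to 1); they miss things now and then, are a little off and sometimes report something else, mostly with a low value. They report only what shows in the picture. A call takes as long as a camera call.
- bot.regions_of(name, camera): "region" (420x560 bool, what is visible of it) and "rect" ([left, top, width, height] in pixels, round what is visible of it).
- bot.spot_point(name, camera): "location" ([column, row] in pixels: a listed point, or the origin of a listed thing).
The state is a dict: "time_s": time; "joints": joint angles; "joint_vel": joint speeds; "tau": joint torques, N m; "ee_pos": TCP position; "tcp_rot": TCP orientation; "contact_force": force on the tool from outside, world axes, zero at the start; "wrist_torque": the same for the moment, N m; "width": finger opening in mm.
Only numpy, scipy, OpenCV 4.12 (cv2) and the standard library are available. Lean on these libraries where they do the work, as an engineer would, in place of code of your own. Each camera call takes 0.05 s, during which the arm holds its last target.

### The job

Get the bench stroboscope ready to light the gyroscope. First draw its lamp up on the telescoping mast until the brass lock button clicks out, then swivel the lamp head so that it points straight at the gyroscope's rotor; with the lamp still off, turn the rate dial back (counter-clockwise) to its stop, then count five clicks up from there, and last of all flip the toggle switch to on. Leave the gyroscope, the other instrument and the loose things on the bench alone.

Things in the scene. Friction and masses are not known exactly. Their poses are not given: they have to be found in the camera images.
- strobe: The bench stroboscope's console, fixed: a long low beige box with an aluminium top panel, 130 mm (x) by 340 mm (y), panel 58 mm above the bench. Origin: centre of its underside. In its own frame, x points across the console, away from the robot, y along it, to the left as the robot sees it, z up. On the panel, all at x = 0: the telescoping mast at y = +125 mm, the rate dial at y = -55 mm, the on/off toggle switch at y = -128 mm.
- mast (a joint): How far the telescoping mast is drawn up, in m. Steel inner tube (26 mm) in a fixed upright aluminium outer tube (32 mm, its top 152 mm above the bench). 0 = pushed right down, as found 0 to 0.02. It slides stiffly (about 9 N to lift lamp and mast) and stays where it is left. At 0.080 (+-0.001) the lock button snaps out through the outer tube's hole; the mast is then locked and goes neither up nor down.
- lock_button (a joint): The sprung brass lock button of the mast, 8 mm across, in m along the console's +x. About 0.001 while it is still held in inside the outer tube (not visible); 0.0085 when it has snapped out through the round hole in the outer tube's +x side, 132 mm above the bench, where it stands 5 mm proud.
- lamp (a joint): Swivel of the lamp head about the mast's vertical axis, in rad relative to the console: 0 = beam along the console's +x, positive turns to the left (counter-clockwise from above), range -1.8 to 1.8, as found -0.2 to 0.05. Stiff (0.12 N m); it stays where it is left.
- lamp_grip (a point): The middle of the lamp head, on the mast's axis: 205 mm above the bench plus the value of joint mast. The head is a dark grey box, 44 mm wide with flat upright sides (its y), 46 mm tall, 88 mm long (34 mm behind this point to 54 mm ahead of it, then a 9 mm bezel with a white lens), nose 16 degrees down. It can be gripped here across its width from above, to draw the mast up and to swivel the head. x axis: level, the way the beam shines; z up.
- rate_dial (a joint): Flash-rate dial, in rad: 0 = its stop, fully counter-clockwise seen from above; it grows clockwise, up to 4.19. It clicks into a notch every 15 degrees (0.2618 rad), notch 0 being at the stop, and settles in the nearest notch when let go (about 0.11 N m to turn past a click). Found at one of notches 2 to 4. Strokes on the panel mark the notches, every fifth one longer; a white line on the dial is its pointer.
- dial_grip (a point): On the dial's axis, 76 mm above the bench: middle of the round fluted dark knob, 38 mm across, from 59 to 89 mm above the bench, with a low skirt 49 mm across up to 64 mm. It can be gripped at any yaw from above.
- power_switch (a joint): On/off toggle switch, in rad: 0 = off, bat leaning 20 degrees towards the console's -x; 0.7 = on, leaning 20 degrees towards +x. It snaps over past the middle (0.35); about 1.7 N at the tip.
- switch_tip (a point): Tip of the toggle's steel bat, 8 mm thick and 30 mm long from its pivot, which is on the panel at console x = 0, y = -128 mm, 62 mm above the bench. Off, the tip is 10 mm to the -x side of the pivot, 90 mm above the bench (its rounded end reaches 94 mm).
- gyro: The motor gyroscope, fixed: round aluminium base 200 mm across, two uprights and a crossbar 230 mm high, gimbal rings and a rotor disc inside. It stands beyond the console, at its left or its right. Origin: centre of its underside.
- gyro_rotor (a point): Centre of the gyroscope's rotor (disc 100 mm across), 130 mm above the bench.
- inertia: Another instrument, fixed, not to be used: black stone plate 190 mm square with a post and four arms with brass weights, 170 mm high. It stands on the side where the gyroscope is not. Origin: centre of its underside.
- stopwatch: black stopwatch, disc 54 mm across, 14 mm tall, lying at the left; loose, not part of the job. Origin: centre of its underside.
- spare_rotor: spare aluminium rotor disc, 100 mm across, 17 mm tall at its hub, lying flat beyond the console; loose, not part of the job. Origin: centre of its underside.
- brass_mass: brass weight with a small knob, 48 mm across, 48 mm tall, standing on the robot's side of the console; loose, not part of the job. Origin: centre of its underside.
- screwdriver: screwdriver about 150 mm long, lying beyond the console; loose, not part of the job. Origin: on its axis line, underside.
- bottle: white plastic bottle, 64 mm across, 150 mm tall, standing at the right; loose, not part of the job. Origin: centre of its underside.
- boss_head: grey clamp boss about 50 x 60 mm, 26 mm tall, lying at the left; loose, not part of the job. Origin: centre of its underside.
- bearing: steel ball-bearing ring, 54 mm across, 15 mm tall, lying on the console's panel between mast and dial; loose, not part of the job. Origin: centre of its underside.

How it is judged (in metres and radians):
On the way, in this order (a step that is already met when the one before it is completed fails the run):
1. the mast is drawn up and its lock button is out (value of joint lock_button above 0.005 m and value of joint mast above 0.0775 m and value of joint power_switch below 0.2 rad), for 0.2 s.
2. the lamp points at the gyroscope's rotor, mast still locked, switch still off (all of step 1 and y of gyro_rotor in the frame of lamp_grip between -0.035 and 0.035 m and x of gyro_rotor in the frame of lamp_grip above 0.1 m), for 0.2 s.
3. the dial is at its stop, switch still off (value of joint rate_dial below 0.06 rad and value of joint power_switch below 0.2 rad), for 0.1 s.
4. the dial is five clicks up from its stop, switch still off (value of joint rate_dial between 1.219 and 1.399 rad and value of joint power_switch below 0.2 rad), for 0.3 s.
5. the switch is on (value of joint power_switch above 0.55 rad), for 0.2 s.
At the end, for the whole second after the job is handed in: Mast locked at its full height with the lock button out (more than 5 mm), the lamp's beam line passing within 35 mm of the rotor's centre seen from above, the dial five clicks from its stop (1.309 rad, within 0.09), the switch on, everything let go (value of joint lock_button above 0.005 m and value of joint mast above 0.0775 m and y of gyro_rotor in the frame of lamp_grip between -0.035 and 0.035 m and x of gyro_rotor in the frame of lamp_grip above 0.1 m and value of joint rate_dial between 1.219 and 1.399 rad and value of joint power_switch above 0.55 rad); the robot touches nothing.
It fails at once if a loose bystander is moved more than 30 mm (distance of any of stopwatch, spare_rotor, brass_mass, screwdriver, bottle, boss_head, bearing from where it was at the start of the episode above 0.03 m).
It fails at once if the gyroscope or the other instrument is struck (contact force between any of gyro, inertia and the arm above 3 N or contact force between any of gyro, inertia and the fingers above 3 N).
It also fails if it takes over 61 s, if anything falls off the work surface, if the arm or the gripper's body presses on something with over 40 N, if the wrist force passes 120 N, or if a joint passes its speed limit or range.

## Working session

There is one attempt and no reset: what is moved stays moved. The work goes in short steps, Python scripts to look and compute and a tool call to move; the robot and the scene stay as the last step left them, time stands still between calls to the robot, and variables do not carry over. Pictures are saved under pics/ and viewed, and the job is handed in when it is done.

Besides the shell and the picture viewer there is one more tool, called after "Call:" as name([rows], argument=value, ...), one row to a line, values as JSON. jog_arm: Moves the arm, as the interface text tells. Its arguments: {"type":"object","properties":{"gripper":{"type":"array","items":{"type":"number"}},"travel":{"type":"array","items":{"type":"array","items":{"type":"number"}}},"turn":{"type":"array","items":{"type":"number"}}},"required":["gripper","travel","turn"]}

```bash
ls; mkdir -p pics; cat > h.py <<'E'
import numpy as np, cv2
from cell import bot
def snap(cam,name=None):
    d=bot.read_camera(cam)
    if name: cv2.imwrite('pics/'+name+'.png',d['color'][:,:,::-1])
    return d
def ray(d,u,v):
    K=np.array(d['camera_matrix']);x=(u-K[0,2])/K[0,0];y=(v-K[1,2])/K[1,1]
    p=np.array([x,y]);q=p.copy()
    for _ in range(20): q=p/(1+d['k1']*(q@q))
    return np.array([q[0],q[1],1.])
def at_z(d,u,v,z):
    R=np.array(d['R']);t=np.array(d['t']);c=-R.T@t;r=R.T@ray(d,u,v)
    return c+r*(z-c[2])/r[2]
def at_depth(d,u,v):
    R=np.array(d['R']);t=np.array(d['t'])
    D=d['range_z'][int(round(v)),int(round(u))]
    return R.T@(ray(d,u,v)*D-t)
def proj(d,X):
    p=np.array(d['R'])@np.array(X)+np.array(d['t']);s=p[:2]/p[2];s=s*(1+d['k1']*(s@s));K=np.array(d['camera_matrix'])
    return np.array([K[0,0]*s[0]+K[0,2],K[1,1]*s[1]+K[1,2]])
E
python3 - <<'E'
from h import *
np.set_printoptions(precision=1,suppress=True)
for c in('scene','top'):
    d=snap(c,c+'0'); print(c,-np.array(d['R']).T@d['t'],d['k1'])
    for n,z in [('lamp_grip',212),('dial_grip',76),('switch_tip',90),('gyro_rotor',130),('strobe',0),('gyro',0),('inertia',0),('bearing',58)]:
        for s in bot.spot_point(n,c)[:2]:
            u,v=s['location'];print(n,round(s['score'],2),u,v,at_z(d,u,v,z))
print(bot.sense())
E
```

```text
pics
scene [1382.9  617.5  852.3] -0.0037409579943071527
lamp_grip 0.78 331.3 197.5 [514.9  90.4 212. ]
dial_grip 0.77 273.0 216.6 [508.3 -84.9  76. ]
switch_tip 0.5 254.8 200.1 [ 495.9 -158.8   90. ]
gyro_rotor 0.63 388.0 329.4 [714.6 361.7 130. ]
strobe 0.75 288.1 250.4 [517.3 -24.5   0. ]
strobe 0.4 281.5 294.3 [658.8  66.5   0. ]
gyro 0.96 377.0 378.4 [725.  363.5   0. ]
gyro 0.34 297.5 234.2 [444.2 -48.9   0. ]
bearing 0.84 298.0 236.2 [514.1   2.6  58. ]
top [ 457.8  -33.2 1207.4] -0.05417110264882307
lamp_grip 0.81 227.4 220.4 [525.1  95.4 212. ]
dial_grip 0.66 297.1 224.2 [523.6 -81.6  76. ]
dial_grip 0.64 383.1 167.3 [ 684.6 -326.2   76. ]
switch_tip 0.6 386.5 164.5 [ 689.7 -332.4   90. ]
gyro_rotor 0.7 136.0 151.7 [718.5 359.2 130. ]
gyro_rotor 0.32 149.7 158.9 [698.2 320.5 130. ]
strobe 0.75 278.2 229.5 [512.3 -28.6   0. ]
gyro 0.9 150.9 159.4 [725.6 359.5   0. ]
inertia 0.64 386.8 163.8 [ 710.6 -357.5    0. ]
bearing 0.73 266.2 227.7 [514.8   5.1  58. ]
bearing 0.65 145.0 257.3 [430.7 348.4  58. ]
{'time_s': 0.9, 'joints': array([-81.9,  16.4,  90.3,   0. ,  73.3,  -8.6]), 'joint_vel': array([-0. , -0. ,  0.1, -0. , -0. , -0.1]), 'tau': array([ -0. , -40.6, -29.3,  -0. ,   0. ,   0. ]), 'ee_pos': array([ 193.6, -646.7,  231.3]), 'tcp_rot': array([[ 0.3, -1. ,  0. ],
       [-1. , -0.3, -0. ],
       [ 0. ,  0. , -1. ]]), 'contact_force': array([-0.4,  1. ,  0.4]), 'wrist_torque': array([-0. , -0. , -0.1]), 'width': 85.50189594390723}
```

View pics.

```bash
python3 - <<'E'
import cv2
a=cv2.imread('pics/top0.png');cv2.imwrite('pics/topc.png',cv2.resize(a[150:300,190:390],None,fx=4,fy=4,interpolation=cv2.INTER_CUBIC))
a=cv2.imread('pics/scene0.png');cv2.imwrite('pics/scenec.png',cv2.resize(a[140:290,210:410],None,fx=4,fy=4,interpolation=cv2.INTER_CUBIC))
E
```

```text
(no output)
```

View pics/top0.png

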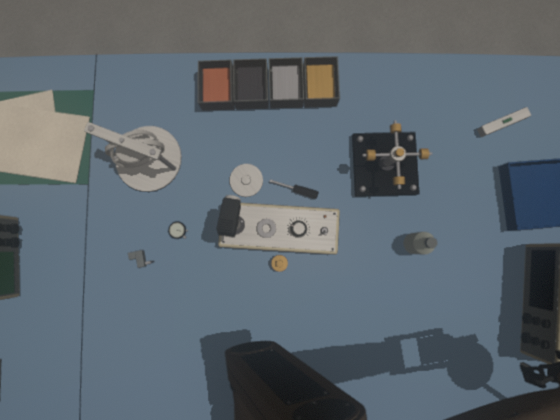

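View pics/topc.png

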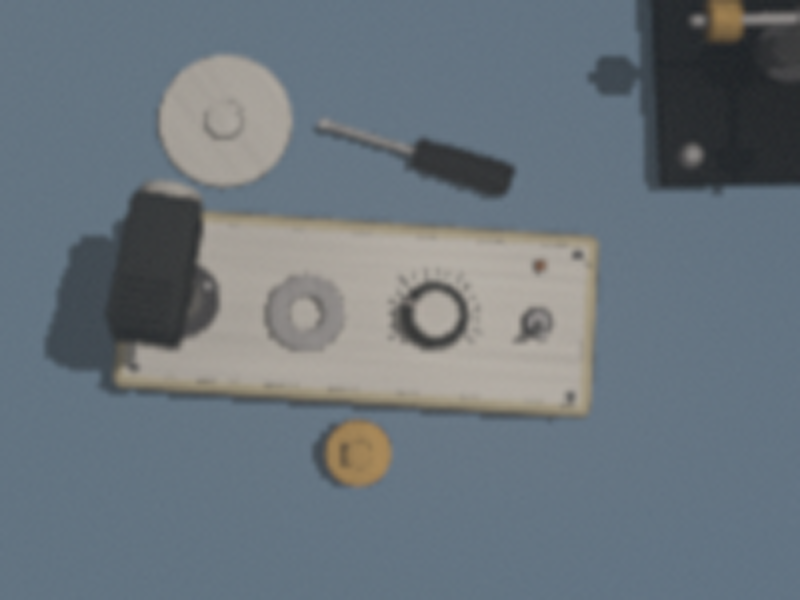

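View pics/scenec.png

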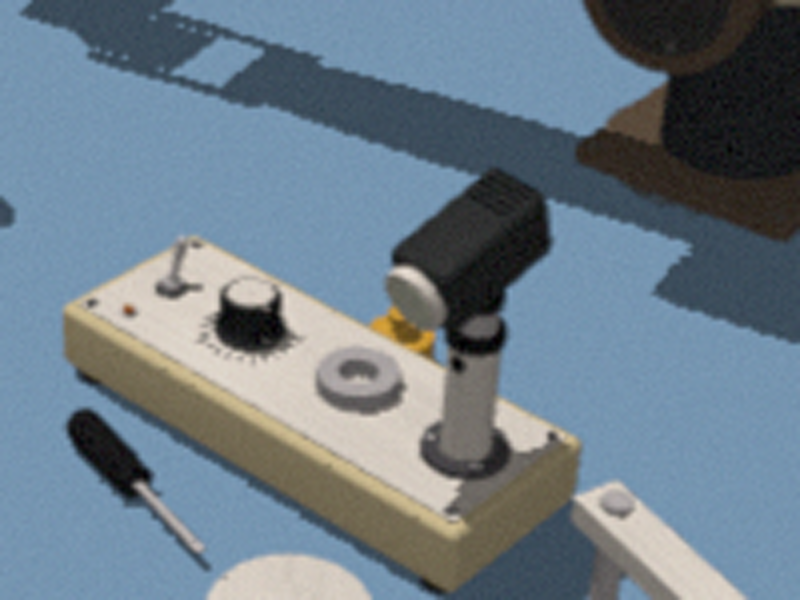

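View pics/scene0.png

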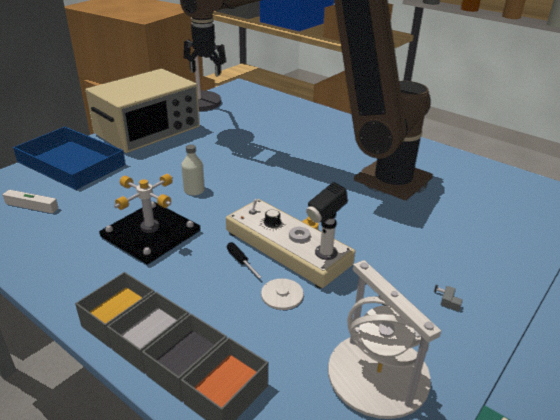

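```bash
python3 - <<'E'
from h import *
np.set_printoptions(precision=1,suppress=True)
d=snap('top')
f=lambda u,v,z:at_z(d,190+u/4-.375,150+v/4-.375,z)
TR,BR,BL=f(597,238,58),f(590,414,58),f(116,388,58)
print('TR,BR,BL',TR,BR,BL,np.linalg.norm(TR-BR),np.linalg.norm(BR-BL))
yax=(BL-BR);yaw=np.arctan2(-yax[0],yax[1]);print('yaw',np.degrees(yaw))
C=(TR+BL)/2;print('C',C)
for n,u,v,z in [('dialtop',437,314,89),('pivot',540,318,64),('tip',522,338,92)]: print(n,f(u,v,z))
r=bot.regions_of('strobe','top')[0]
m=r['region'];print(r['rect'],r['score'])
pts=np.array([at_depth(d,u,v) for v,u in zip(*np.nonzero(m))])
p=pts[(abs(pts[:,2]-58)<6)];print(len(p))
rect=cv2.minAreaRect(p[:,:2].astype(np.float32));print(rect, np.median(p[:,2]))
# lamp points
r=bot.regions_of('lamp','top');
m=r[0]['region'];pts=np.array([at_depth(d,u,v) for v,u in zip(*np.nonzero(m))]);print(r[0]['score'])
q=pts[pts[:,2]>190];print(len(q),np.percentile(q[:,2],[2,50,98]),cv2.minAreaRect(q[:,:2].astype(np.float32)))
for n in ['gyro','inertia']:
  m=bot.regions_of(n,'top')[0]['region'];pts=np.array([at_depth(d,u,v) for v,u in zip(*np.nonzero(m))]);print(n,pts.min(0),pts.max(0))
  if n=='gyro':
    q=pts[pts[:,2]>215];print(q.mean(0),cv2.minAreaRect(q[:,:2].astype(np.float32)))
    q=pts[(pts[:,2]<30)];print(cv2.minEnclosingCircle(q[:,:2].astype(np.float32)))
E
```

```text
TR,BR,BL [ 567.4 -201.3   58. ] [ 443.1 -194.5   58. ] [461.3 139.3  58. ] 124.45572465681613 334.28364167200203
yaw -3.127800295343041
C [514.4 -31.   58. ]
dialtop [512.  -85.8  89. ]
pivot [ 510.3 -159.4   64. ]
tip [ 495.4 -143.8   92. ]
[217.3, 197.9, 121.9, 55.3] 0.85
4087
((515.5686645507812, -30.717193603515625), (337.6123962402344, 129.47032165527344), 86.1749038696289) 56.738823180490236
0.61
746 [203.5 228.5 241.8] ((524.5894775390625, 35.509613037109375), (162.7606964111328, 101.19835662841797), 77.67466735839844)
gyro [457.8 -33.2  -5.7] [ 839.5  560.9 1207.4]
[720.6 353.9 238.1] ((630.4500732421875, 200.64065551757812), (578.4711303710938, 57.78181457519531), 59.261775970458984)
((752.0167236328125, 414.8553466796875), 157.2989959716797)
inertia [ 457.8 -492.5   -5. ] [ 804.2  -33.2 1207.4]
```

```bash
python3 - <<'E'
from h import *
np.set_printoptions(precision=1,suppress=True)
d=snap('top')
P=[]
for v in range(190,245):
  for u in range(208,250):
    p=at_depth(d,u,v)
    if 200<p[2]<270: P.append(np.r_[p,u,v])
P=np.array(P);print(len(P),P.min(0),P.max(0))
rect=cv2.minAreaRect(P[:,:2].astype(np.float32));print(rect)
top=P[P[:,2]>205]
A=np.c_[top[:,:2]-[522.4,93.8],np.ones(len(top))];c=np.linalg.lstsq(A,top[:,2],rcond=None)[0]
for _ in range(5):
  r=top[:,2]-A@c;k=abs(r)<3;c=np.linalg.lstsq(A[k],top[k,2],rcond=None)[0]
print(k.sum(),c*[1,1,1],np.degrees(np.arctan2(-c[1],-c[0])),np.degrees(np.arctan(np.hypot(c[0],c[1]))),'m',c[2]-228.9)
q=top[k];print(cv2.minAreaRect(q[:,:2].astype(np.float32)),q[:,:2].mean(0))
w,V=np.linalg.eigh(np.cov(q[:,:2].T));print(V[:,1])
# gyro
P=[]
for v in range(110,200):
  for u in range(80,190):
    p=at_depth(d,u,v)
    if -8<p[2]<260 and np.hypot(p[0]-724,p[1]-360)<135: P.append(np.r_[p,u,v])
P=np.array(P);q=P[P[:,2]>215];print('bar',cv2.minAreaRect(q[:,:2].astype(np.float32)),q[:,2].max())
q=P[(P[:,2]>5)&(P[:,2]<40)];print(cv2.minEnclosingCircle(q[:,:2].astype(np.float32)),cv2.minAreaRect(q[:,:2].astype(np.float32)))
E
```

```text
760 [484.6  65.7 201.  216.  195. ] [588.5 119.  245.7 240.  237. ]
((537.3270874023438, 92.61056518554688), (44.82067108154297, 101.99569702148438), 81.13397216796875)
545 [ -0.3   0.1 234.6] -12.538044122635371 15.93942750421981 m 5.6704607424842095
((540.5111083984375, 91.477783203125), (43.34050750732422, 89.6769027709961), 81.2497787475586) [538.8  91.8]
[-1.   0.2]
bar ((725.5302734375, 362.2049865722656), (206.5298614501953, 27.681550979614258), 69.03361511230469) 233.97568553073071
((724.3238525390625, 360.6199951171875), 133.55789184570312) ((731.1770629882812, 366.1434631347656), (247.90985107421875, 235.2342987060547), 86.26808166503906)
```

Call:
jog_arm([
  [0.032, 0.043, 0.012],
  [0.032, 0.043, 0.012],
  [0.032, 0.043, 0.012],
  [0.032, 0.043, 0.012],
  [0.032, 0.043, 0.012],
  [0.032, 0.043, 0.012],
  [0.032, 0.043, 0.012],
  [0.032, 0.043, 0.012],
], gripper=[1, 1, 1, 1, 1, 1, 1, 1], turn=[-0.055, -0.055, -0.055, -0.055, -0.055, -0.055, -0.055, -0.055])

```text
time_s: 2.2
ee_pos: [450.4, -301.1, 328.1]
tcp_rot: [[-0.151, -0.989, 0.001], [-0.989, 0.151, -0.001], [0.0, -0.001, -1.0]]
contact_force: [0.8, 0.1, -0.3]
width: 85.0
```

Call:
jog_arm([
  [0.009, 0.0494, 0],
  [0.009, 0.0494, 0],
  [0.009, 0.0494, 0],
  [0.009, 0.0494, 0],
  [0.009, 0.0494, 0],
  [0.009, 0.0494, 0],
  [0.009, 0.0494, 0],
  [0.009, 0.0494, -0.01],
], gripper=[1, 1, 1, 1, 1, 1, 1, 1], turn=[0, 0, 0, 0, 0, 0, 0, 0])

```text
time_s: 3.2
ee_pos: [522.1, 94.3, 318.6]
tcp_rot: [[-0.149, -0.989, 0.003], [-0.989, 0.149, -0.0], [-0.0, -0.003, -1.0]]
contact_force: [1.0, 0.2, 0.6]
width: 85.3
```

```bash
python3 - <<'E'
from h import *
d=snap('scene','s1')
a=d['color'][100:280,230:430,::-1];cv2.imwrite('pics/s1c.png',cv2.resize(a,None,fx=3,fy=3))
d=snap('top','t1');print(bot.sense()['ee_pos'],proj(d,[522,94,212]))
E
```

```text
[521.03240883  96.46803507 316.17186246] [227.9685131  221.64702598]
```

View pics/s1c.png

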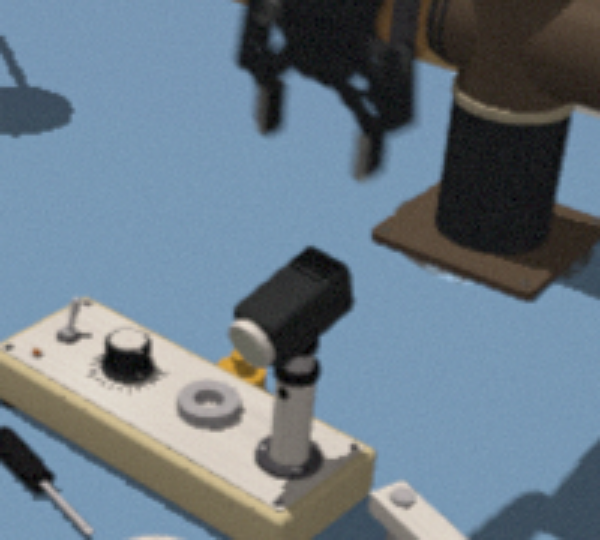

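Call:
jog_arm([
  [0, 0, -0.02],
  [0, 0, -0.02],
  [0, 0, 0],
  [0, 0, 0],
], gripper=[1, 1, 1, 1], turn=[0, 0, 0, 0])

```text
time_s: 3.8
ee_pos: [521.6, 91.8, 277.3]
tcp_rot: [[-0.15, -0.989, -0.0], [-0.989, 0.15, -0.0], [0.0, 0.0, -1.0]]
contact_force: [-0.4, -0.1, 0.2]
width: 85.3
```

Call:
jog_arm([
  [0.001, 0.002, -0.025],
  [0, 0, -0.025],
  [0, 0, -0.025],
  [0, 0, -0.011],
  [0, 0, 0],
], gripper=[1, 1, 1, 1, 1], turn=[0, 0, 0, 0, 0])

```text
time_s: 4.42
ee_pos: [522.6, 94.3, 191.3]
tcp_rot: [[-0.149, -0.989, -0.0], [-0.989, 0.149, 0.0], [0.0, 0.0, -1.0]]
contact_force: [0.4, -0.2, -0.3]
width: 85.4
```

Call:
jog_arm([
  [0, 0, 0],
  [0, 0, 0],
  [0, 0, 0],
  [0, 0, 0],
  [0, 0, 0],
  [0, 0, 0],
], gripper=[0.5, 0.4, 0.3, 0.3, 0.3, 0.3], turn=[0, 0, 0, 0, 0, 0])

```text
time_s: 5.18
ee_pos: [523.0, 93.0, 192.5]
tcp_rot: [[-0.148, -0.989, 0.001], [-0.989, 0.148, -0.003], [0.003, -0.002, -1.0]]
contact_force: [-1.5, -6.2, 2.4]
width: 43.3
```

Call:
jog_arm([
  [0, -0.001, 0.012],
  [0, 0, 0.012],
  [0, 0, 0.012],
  [0, 0, 0.012],
  [0, 0, 0.012],
  [0, 0, 0.006],
  [0, 0, 0],
], gripper=[0.3, 0.3, 0.3, 0.3, 0.3, 0.3, 0.3], turn=[0, 0, 0, 0, 0, 0, 0])

```text
time_s: 6.05
ee_pos: [522.8, 92.8, 256.0]
tcp_rot: [[-0.149, -0.989, 0.001], [-0.989, 0.149, -0.001], [0.001, -0.001, -1.0]]
contact_force: [4.0, -3.1, -8.1]
width: 43.3
```

Call:
jog_arm([
  [0, 0, 0.003],
  [0, 0, 0.002],
  [0, 0, 0.002],
  [0, 0, 0.002],
  [0, 0, 0.001],
  [0, 0, 0],
], gripper=[0.3, 0.3, 0.3, 0.3, 0.3, 0.3], turn=[0, 0, 0, 0, 0, 0])

```text
time_s: 6.8
ee_pos: [522.8, 92.9, 266.2]
tcp_rot: [[-0.149, -0.989, 0.0], [-0.989, 0.149, -0.001], [0.001, -0.001, -1.0]]
contact_force: [4.9, -4.2, -7.9]
width: 43.3
```

Call:
jog_arm([
  [0, 0, 0.001],
  [0, 0, 0.001],
  [0, 0, 0.001],
  [0, 0, 0.001],
  [0, 0, 0.001],
  [0, 0, 0],
], gripper=[0.3, 0.3, 0.3, 0.3, 0.3, 0.3], turn=[0, 0, 0, 0, 0, 0])

```text
time_s: 7.55
ee_pos: [522.7, 92.8, 268.3]
tcp_rot: [[-0.149, -0.989, -0.001], [-0.989, 0.149, -0.001], [0.001, 0.0, -1.0]]
contact_force: [8.9, -3.6, -15.6]
width: 43.2
```

```bash
python3 - <<'E'
from h import *
d=snap('scene')
print(proj(d,[539,92,132]))
a=d['color'][140:260,270:400,::-1];cv2.imwrite('pics/s2c.png',cv2.resize(a,None,fx=5,fy=5,interpolation=cv2.INTER_CUBIC))
print(bot.sense()['contact_force'],bot.sense()['ee_pos'])
E
```

```text
[323.33934531 230.67728065]
[  7.13541457  -3.22968669 -16.20132252] [522.70631227  92.82781027 268.27795819]
```

View pics/s2c.png

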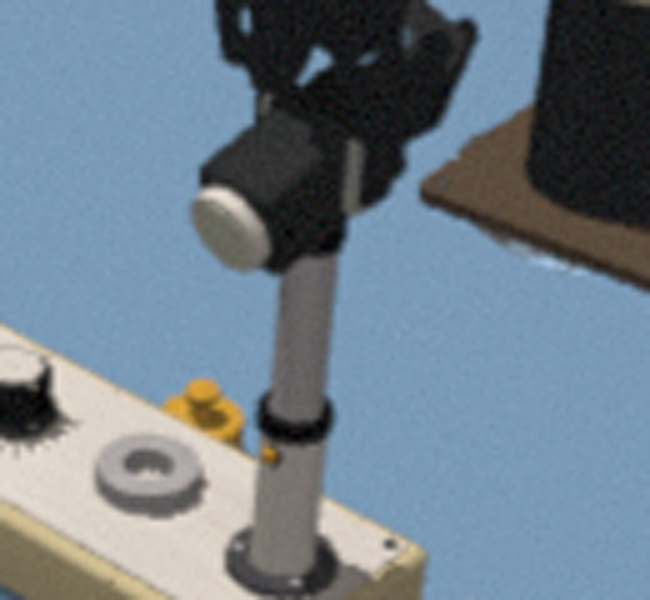

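Call:
jog_arm([
  [0, 0, -0.002],
  [0, 0, 0],
  [0, 0, 0],
  [0, 0, 0],
  [0, 0, 0],
  [0, 0, 0],
  [0, 0, 0],
  [0, 0, 0],
], gripper=[0.3, 0.3, 0.3, 0.3, 0.3, 0.3, 0.3, 0.3], turn=[0.05, 0.15, 0.15, 0.15, 0.15, 0.15, 0.15, 0.13])

```text
time_s: 8.6
ee_pos: [523.2, 91.8, 268.2]
tcp_rot: [[0.804, -0.595, 0.001], [-0.595, -0.804, -0.003], [0.003, 0.002, -1.0]]
contact_force: [7.1, -7.3, -11.4]
width: 43.3
```

Call:
jog_arm([
  [0, 0, 0],
  [0, 0, 0],
], gripper=[0.3, 0.3], turn=[0, 0])

```text
time_s: 8.85
ee_pos: [523.2, 91.8, 268.2]
tcp_rot: [[0.802, -0.598, 0.001], [-0.598, -0.802, -0.003], [0.003, 0.002, -1.0]]
contact_force: [8.4, -6.7, -11.4]
width: 43.0
```

```bash
python3 - <<'E'
from h import *
d=snap('top','t2')
s=bot.sense();print(s['tcp_rot'],s['wrist_torque'])
a=d['color'][100:280,60:300,::-1];cv2.imwrite('pics/t2c.png',cv2.resize(a,None,fx=3,fy=3,interpolation=cv2.INTER_CUBIC))
E
```

```text
[[ 8.01753798e-01 -5.97653759e-01  9.11907342e-04]
 [-5.97648309e-01 -8.01751541e-01 -3.31140178e-03]
 [ 2.71019484e-03  2.10992908e-03 -9.99994102e-01]] [-0.57333376 -1.04879282  0.02874059]
```

View pics/t2c.png

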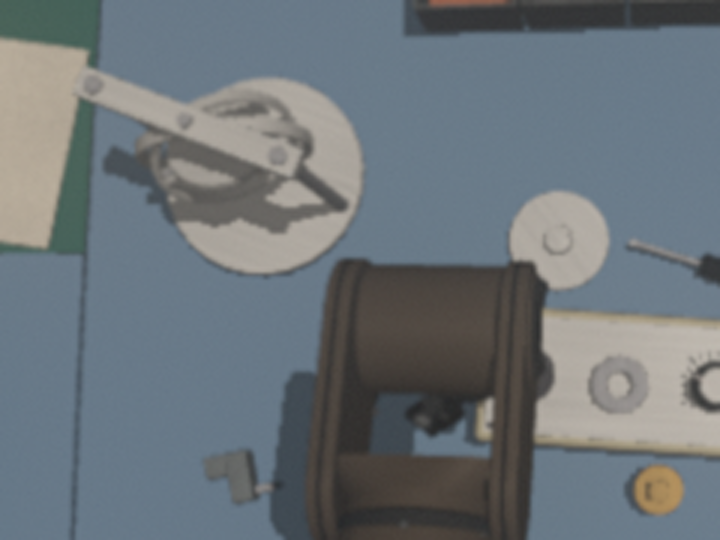

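Call:
jog_arm([
  [0, 0, 0],
  [0, 0, 0],
  [0, 0, 0],
  [0, 0, 0.02],
  [0, 0, 0.03],
  [0, 0, 0.03],
  [0, 0, 0.02],
  [0, 0, 0],
], gripper=[0.6, 0.9, 1, 1, 1, 1, 1, 1], turn=[0, 0, 0, 0, 0, 0, 0, 0])

```text
time_s: 9.9
ee_pos: [523.3, 93.6, 373.2]
tcp_rot: [[0.802, -0.597, 0.005], [-0.597, -0.802, -0.0], [0.004, -0.003, -1.0]]
contact_force: [-0.5, 0.2, -0.3]
width: 85.7
```

Call:
jog_arm([
  [0, -0.03, 0],
  [0, -0.04, 0],
  [-0.003, -0.04, 0],
  [-0.004, -0.04, -0.02],
  [-0.004, -0.03, -0.04],
  [0, 0, -0.04],
], gripper=[1, 1, 1, 1, 1, 1], turn=[0, 0, 0, -0.05, -0.1, -0.1])

```text
time_s: 10.65
ee_pos: [510.6, -88.1, 267.9]
tcp_rot: [[0.624, -0.781, -0.002], [-0.781, -0.624, 0.0], [-0.001, 0.001, -1.0]]
contact_force: [0.5, -0.1, 0.1]
width: 85.6
```

```bash
python3 - <<'E'
from h import *
np.set_printoptions(precision=2,suppress=True)
d=snap('top','t3'); e=snap('scene')
s=bot.sense();print(s['ee_pos'])
a=d['color'][150:280,130:330,::-1];cv2.imwrite('pics/t3c.png',cv2.resize(a,None,fx=4,fy=4,interpolation=cv2.INTER_CUBIC))
a=e['color'][130:290,230:430,::-1];cv2.imwrite('pics/s3c.png',cv2.resize(a,None,fx=3,fy=3,interpolation=cv2.INTER_CUBIC))
for c in ('scene','top'):
  for q in bot.spot_point('lamp_grip',c)[:1]: print(at_z(d if c=='top' else e,*q['location'],285),q['score'])
E
```

```text
[508.01 -85.76 263.27]
[523.11  92.69 285.  ] 0.73
[530.64  92.76 285.  ] 0.83
```

View pics/t3c.png

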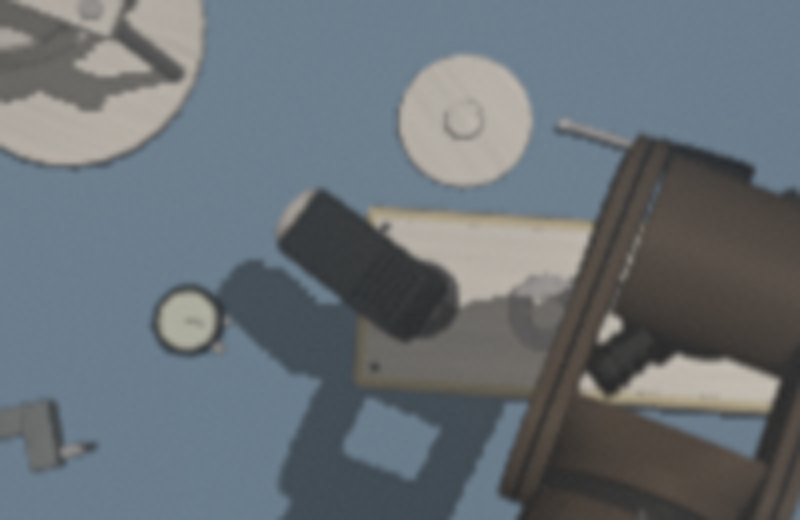

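View pics/s3c.png

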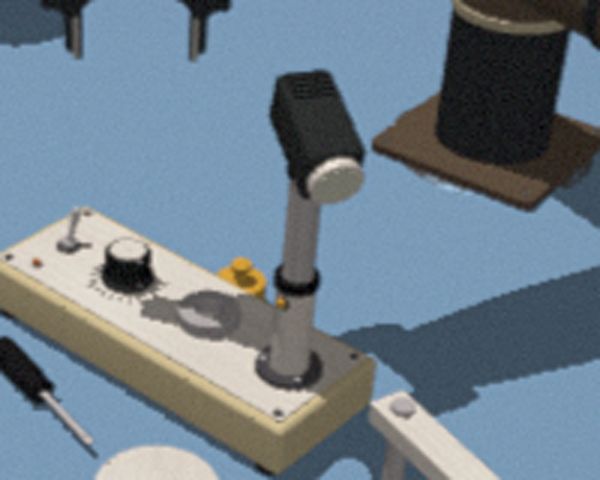

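Brass button is out (281,303 in the crop) and the lamp has swivelled towards the gyro. Check the heading by depth.

```bash
python3 - <<'E'
from h import *
np.set_printoptions(precision=2,suppress=True)
d=snap('top')
P=[]
for v in range(185,245):
  for u in range(190,248):
    p=at_depth(d,u,v)
    if 270<p[2]<340: P.append(p)
P=np.array(P);print(len(P),P.min(0),P.max(0))
print(cv2.minAreaRect(P[:,:2].astype(np.float32)))
top=P[P[:,2]>285];A=np.c_[top[:,:2]-[523,94],np.ones(len(top))];k=np.ones(len(top),bool)
for _ in range(6):
  c=np.linalg.lstsq(A[k],top[k,2],rcond=None)[0];k=abs(top[:,2]-A@c)<3
q=top[k];print(k.sum(),'m',c[2]-228.9,np.degrees(np.arctan2(-c[1],-c[0])),cv2.minAreaRect(q[:,:2].astype(np.float32)))
(cx,cy)=cv2.minAreaRect(q[:,:2].astype(np.float32))[0];print(np.degrees(np.arctan2(cy-93.5,cx-522.8)))
s=bot.sense();print(s['ee_pos'],s['joints'])
E
```

```text
852 [487.12  55.05 273.65] [575.33 152.37 318.57]
((532.0277099609375, 105.49901580810547), (101.88054656982422, 43.75593185424805), 53.29981231689453)
632 m 80.19166213860652 54.504574481688906 ((534.9429931640625, 109.02377319335938), (92.57604217529297, 43.38722229003906), 53.555702209472656)
51.96680060158275
[511.96 -86.33 271.29] [-20.78  -5.28 109.52   0.    75.71  30.11]
```

Call:
jog_arm([
  [0, 0, -0.04],
  [0, 0, -0.05],
  [0, 0, -0.04],
  [0, 0, -0.03],
  [0, 0, -0.015],
  [0, 0, 0],
  [0, 0, 0],
], gripper=[0.8, 0.8, 0.8, 0.8, 0.8, 0.8, 0.8], turn=[0.13, 0.13, 0.13, 0.13, 0, 0, 0])

```text
time_s: 11.78
ee_pos: [513.1, -86.8, 97.4]
tcp_rot: [[0.932, -0.362, 0.003], [-0.362, -0.932, -0.001], [0.004, -0.0, -1.0]]
contact_force: [-0.0, -0.3, 1.5]
width: 68.6
```

```bash
python3 - <<'E'
from h import *
e=snap('scene')
s=bot.sense();print(s['ee_pos'])
a=e['color'][170:260,220:350,::-1];cv2.imwrite('pics/s4c.png',cv2.resize(a,None,fx=6,fy=6,interpolation=cv2.INTER_CUBIC))
E
```

```text
[513.03340312 -86.87616281  97.37663008]
```

View pics/s4c.png

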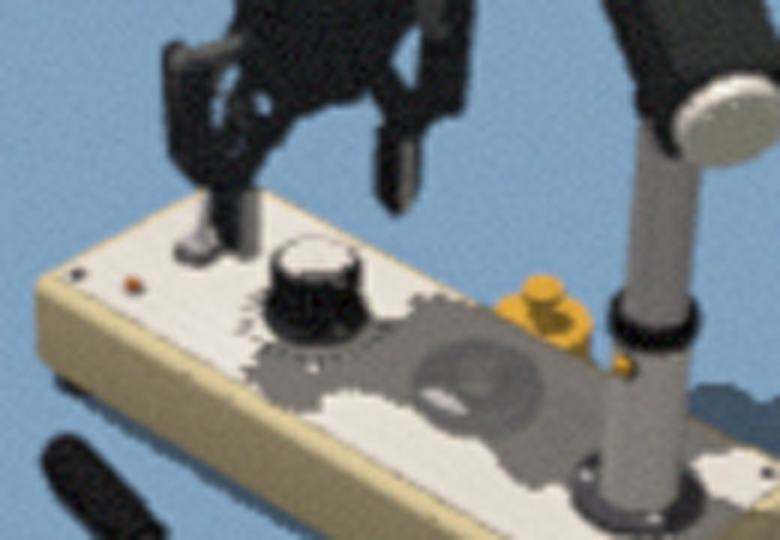

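```bash
python3 - <<'E'
from h import *
e=snap('scene')
f=lambda X:(proj(e,X)-[220,170])*6+2.5
print(f([513,-87,105]),f([513,-87,89]),at_z(e,220+(317-2.5)/6,170+(252-2.5)/6,89), f([513+32,-87-13,105]),f([513-32,-87+13,105]))
E
```

```text
[310.90893353 229.58088503] [310.35703296 260.31296975] [506.16834983 -88.90166887  89.        ] [239.4481289  250.05716047] [380.87148185 209.53416338]
```

Call:
jog_arm([
  [-0.001, 0.001, -0.015],
  [0, 0, -0.012],
  [0, 0, -0.005],
  [0, 0, 0],
], gripper=[0.8, 0.8, 0.8, 0.8], turn=[0, 0, 0, 0])

```text
time_s: 12.38
ee_pos: [510.0, -85.3, 62.4]
tcp_rot: [[0.932, -0.362, -0.002], [-0.362, -0.932, 0.001], [-0.002, -0.0, -1.0]]
contact_force: [0.3, -0.3, -1.0]
width: 68.3
```

Call:
jog_arm([
  [0, 0, 0],
  [0, 0, 0],
  [0, 0, 0],
  [0, 0, 0],
  [0, 0, 0],
  [0, 0, 0],
], gripper=[0.5, 0.4, 0.25, 0.25, 0.25, 0.25], turn=[0, 0, 0, 0, 0, 0])

```text
time_s: 13.12
ee_pos: [512.8, -86.3, 64.7]
tcp_rot: [[0.932, -0.362, 0.006], [-0.362, -0.932, -0.002], [0.006, -0.0, -1.0]]
contact_force: [4.7, -1.3, 0.5]
width: 36.5
```

Call:
jog_arm([
  [0, 0, 0],
  [0, 0, 0],
  [0, 0, 0],
  [0, 0, 0],
  [0, 0, 0],
  [0, 0, 0],
], gripper=[0.25, 0.25, 0.25, 0.25, 0.25, 0.25], turn=[0.1, 0.1, 0.1, 0.1, 0.08, 0])

```text
time_s: 13.88
ee_pos: [512.4, -86.3, 64.7]
tcp_rot: [[0.994, 0.109, 0.005], [0.109, -0.994, -0.002], [0.004, 0.002, -1.0]]
contact_force: [4.9, -2.0, 1.2]
width: 36.4
```

```bash
python3 - <<'E'
from h import *
s=bot.sense();R=s['tcp_rot'];print(np.degrees(np.arctan2(R[1,0],R[0,0])),s['wrist_torque'],s['contact_force'])
E
```

```text
6.255125406277575 [-0.29151505 -0.6897503   0.08640636] [ 4.87308528 -2.01278749  1.17127104]
```

Call:
jog_arm([
  [0, 0, 0],
  [0, 0, 0],
  [0, 0, 0],
], gripper=[0.25, 0.25, 0.25], turn=[0.06, 0.06, 0])

```text
time_s: 14.25
ee_pos: [512.4, -86.3, 64.6]
tcp_rot: [[0.974, 0.226, 0.005], [0.226, -0.974, -0.002], [0.004, 0.003, -1.0]]
contact_force: [4.3, -2.0, 0.9]
width: 36.1
```

```bash
cat > y.py <<'E'
from h import *
s=bot.sense();R=s['tcp_rot'];print(np.degrees(np.arctan2(R[1,0],R[0,0])),s['wrist_torque'],s['contact_force'],s['time_s'])
E
python3 y.py
```

```text
13.091167784631299 [-0.34731767 -0.66268534 -0.05908542] [ 4.3434524  -1.98241522  0.90962555] 14.25
```

Call:
jog_arm([
  [0, 0, 0],
  [0, 0, 0],
  [0, 0, 0],
  [0, 0, 0],
], gripper=[0.25, 0.25, 0.25, 0.25], turn=[0.06, 0.06, 0.06, 0])

```text
time_s: 14.75
ee_pos: [512.2, -86.3, 64.6]
tcp_rot: [[0.918, 0.397, 0.004], [0.397, -0.918, -0.002], [0.003, 0.004, -1.0]]
contact_force: [5.0, -2.5, 1.0]
width: 36.3
```

```bash
python3 y.py
```

```text
23.40633767607417 [-0.51746807 -0.71352003  0.04065692] [ 4.96224046 -2.50390984  1.02109549] 14.75
```

Call:
jog_arm([
  [0, 0, 0],
  [0, 0, 0],
  [0, 0, 0],
], gripper=[0.25, 0.25, 0.25], turn=[0.05, 0.05, 0])

```text
time_s: 15.12
ee_pos: [512.2, -86.3, 64.6]
tcp_rot: [[0.877, 0.48, 0.004], [0.48, -0.877, -0.0], [0.004, 0.002, -1.0]]
contact_force: [3.3, -3.3, 3.2]
width: 36.4
```

```bash
python3 y.py
```

```text
28.717372531020363 [-0.58375772 -0.43833369 -1.15255183] [ 3.34661025 -3.25302203  3.24002014] 15.125
```

Call:
jog_arm([
  [0, 0, 0],
  [0, 0, 0],
  [0, 0, 0],
  [0, 0, 0],
  [0, 0, 0],
  [0, 0, 0],
  [0, 0, 0],
  [0, 0, 0],
], gripper=[0.6, 0.6, 0.6, 0.4, 0.25, 0.25, 0.25, 0.25], turn=[0, 0, 0, 0, 0, 0, 0, 0])

```text
time_s: 16.12
ee_pos: [511.1, -84.6, 63.6]
tcp_rot: [[0.873, 0.488, 0.001], [0.488, -0.873, 0.001], [0.002, -0.001, -1.0]]
contact_force: [3.3, 4.6, 1.0]
width: 36.5
```

```bash
python3 y.py
```

```text
29.199479636119857 [ 0.63934818 -0.37820752 -0.00390764] [3.33815401 4.63968593 1.02350653] 16.125
```

Torque is gone; now 75° clockwise.

Call:
jog_arm([
  [0, 0, 0],
  [0, 0, 0],
  [0, 0, 0],
  [0, 0, 0],
  [0, 0, 0],
  [0, 0, 0],
  [0, 0, 0],
  [0, 0, 0],
], gripper=[0.25, 0.25, 0.25, 0.25, 0.25, 0.25, 0.25, 0.25], turn=[-0.1, -0.1, -0.1, -0.1, -0.1, -0.1, -0.1, -0.1])

```text
time_s: 17.12
ee_pos: [513.3, -84.4, 63.6]
tcp_rot: [[0.957, -0.29, 0.008], [-0.29, -0.957, 0.002], [0.007, -0.004, -1.0]]
contact_force: [9.8, 6.0, -4.4]
width: 35.9
```

Call:
jog_arm([
  [0, 0, 0],
  [0, 0, 0],
  [0, 0, 0],
  [0, 0, 0],
  [0, 0, 0],
  [0, 0, 0],
  [0, 0, 0],
  [0, 0, 0],
], gripper=[0.25, 0.25, 0.25, 0.25, 0.25, 0.25, 0.25, 0.25], turn=[-0.1, -0.1, -0.1, -0.1, -0.1, -0.01, 0, 0])

```text
time_s: 18.12
ee_pos: [514.5, -85.0, 63.7]
tcp_rot: [[0.696, -0.718, 0.011], [-0.718, -0.696, 0.0], [0.008, -0.008, -1.0]]
contact_force: [13.8, 3.6, -9.3]
width: 36.6
```

```bash
python3 y.py
```

```text
-45.92857895282485 [ 0.8638331  -2.01028152  0.05858231] [13.80619951  3.55093933 -9.28927588] 18.125
```

Call:
jog_arm([
  [0, 0, 0],
  [0, 0, 0],
  [0, 0, 0],
  [0, 0, 0.03],
  [0, 0, 0.04],
  [0, 0, 0.04],
  [0, 0, 0.03],
], gripper=[0.6, 0.65, 0.65, 0.65, 0.65, 0.65, 0.65], turn=[0, 0, 0, 0, 0, 0, 0])

```text
time_s: 19.0
ee_pos: [510.7, -85.7, 205.4]
tcp_rot: [[0.697, -0.717, 0.001], [-0.717, -0.697, -0.001], [0.002, -0.0, -1.0]]
contact_force: [-0.1, -0.3, -0.1]
width: 55.6
```

Call:
jog_arm([
  [-0.02, -0.05, 0],
  [-0.02, -0.05, 0],
  [0, -0.05, 0],
  [0, -0.05, 0],
  [0, 0, 0],
  [0, 0, 0],
  [0, 0, 0],
], gripper=[0.4, 0.1, 0, 0, 0, 0, 0], turn=[0, 0, 0, 0, 0, 0, 0])

```text
time_s: 19.88
ee_pos: [470.5, -284.2, 203.2]
tcp_rot: [[0.698, -0.716, -0.0], [-0.716, -0.698, 0.001], [-0.001, -0.0, -1.0]]
contact_force: [0.3, -0.2, -0.2]
width: -0.2
```

```bash
python3 - <<'E'
from h import *
d=snap('top'); e=snap('scene');print(bot.sense()['ee_pos'])
a=d['color'][195:265,270:350,::-1];cv2.imwrite('pics/t5c.png',cv2.resize(a,None,fx=8,fy=8,interpolation=cv2.INTER_CUBIC))
a=e['color'][185:255,230:320,::-1];cv2.imwrite('pics/s5c.png',cv2.resize(a,None,fx=8,fy=8,interpolation=cv2.INTER_CUBIC))
E
```

```text
[ 470.68528052 -284.26866766  203.30949114]
```

View pics/t5c.png

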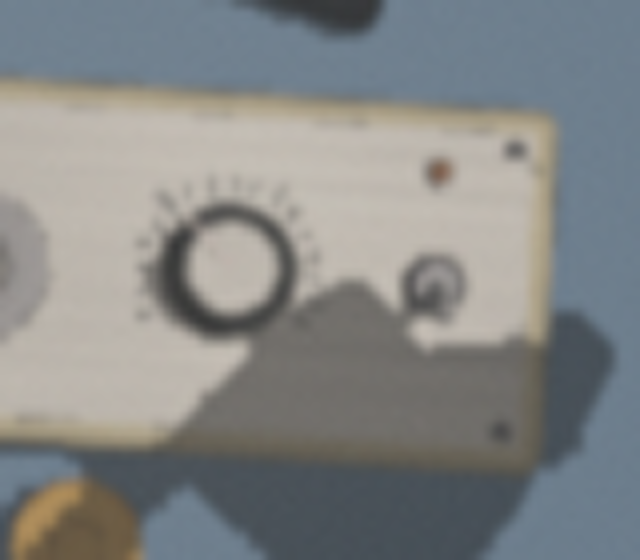

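View pics/s5c.png

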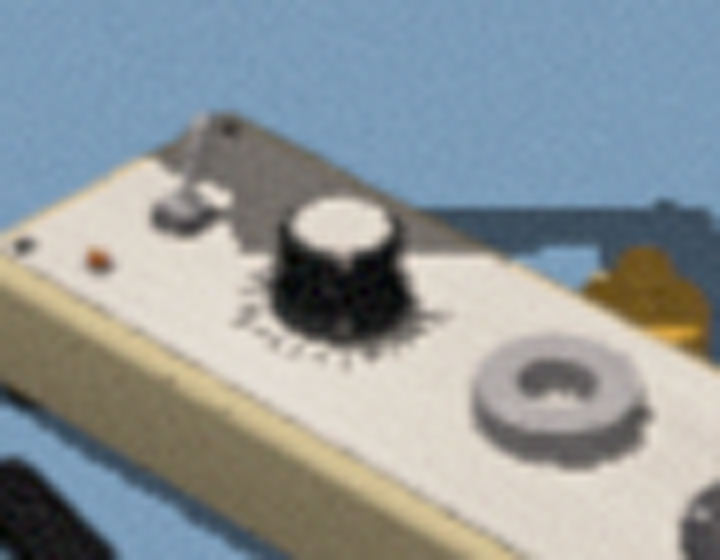

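```bash
python3 - <<'E'
from h import *
d=snap('top'); e=snap('scene')
f=lambda X:(proj(e,X)-[230,185])*8+3.5
g=lambda X:(proj(d,X)-[270,195])*8+3.5
off=np.array([343,225])-f([512,-86,89]);print('off',off)
for n in (3,4,5,6,7):
  a=np.radians(120-15*n-3.4);u=np.array([np.cos(a),np.sin(a)])
  P=lambda r,z:[512+r*u[0],-86+r*u[1],z]
  print(n,f(P(19,86))+off,f(P(22,64))+off,f(P(31,58))+off,g(P(19,89)),g(P(31,58)))
p=[f([512+30*np.cos(a),-86+30*np.sin(a),58])+off for a in np.radians(np.arange(116.6,-125,-15))]
a=e['color'][210:240,250:295,::-1];cv2.imwrite('pics/s6c.png',cv2.resize(a,None,fx=17,fy=17,interpolation=cv2.INTER_CUBIC))
a=d['color'][210:245,278:320,::-1];cv2.imwrite('pics/t6c.png',cv2.resize(a,None,fx=17,fy=17,interpolation=cv2.INTER_CUBIC))
E
```

```text
off [ 4.6887175  -2.07252017]
3 [374.17595766 261.26399445] [377.79788666 321.45881223] [392.33491997 350.41510301] [182.50183025 251.12521521] [147.55425516 245.16029691]
4 [360.19190114 264.74515088] [361.73278335 325.55269147] [369.6688112  356.26262914] [188.74617518 238.16363211] [157.48475371 224.59607443]
5 [344.98558947 266.0183986 ] [344.25693142 327.05770688] [344.97836589 358.41935295] [198.13416993 227.277165  ] [172.39549246 207.3312869 ]
6 [329.62656035 264.99014764] [326.6051872  325.86207074] [320.03376938 356.71967244] [210.02543609 219.20297957] [191.26885124 194.53060502]
7 [315.1966956  261.73415574] [310.02695833 322.05220272] [296.62771921 351.28935215] [223.6114409  214.48693328] [212.82328966 187.05536314]
```

View pics/s6c.png

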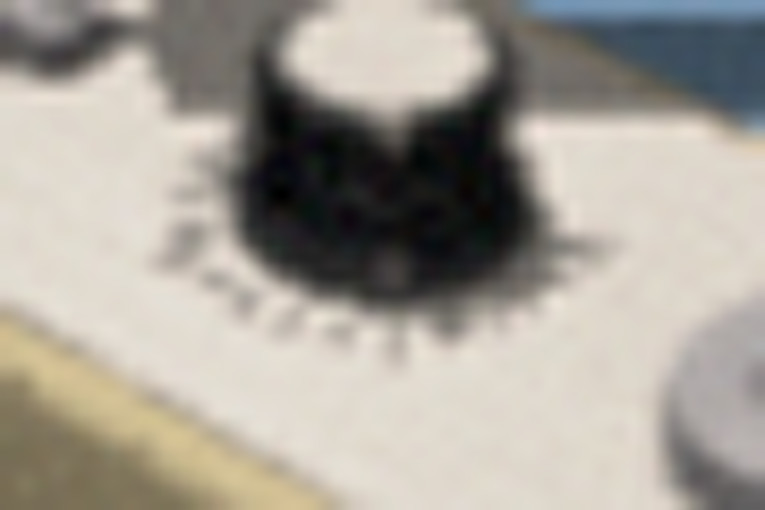

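View pics/t6c.png

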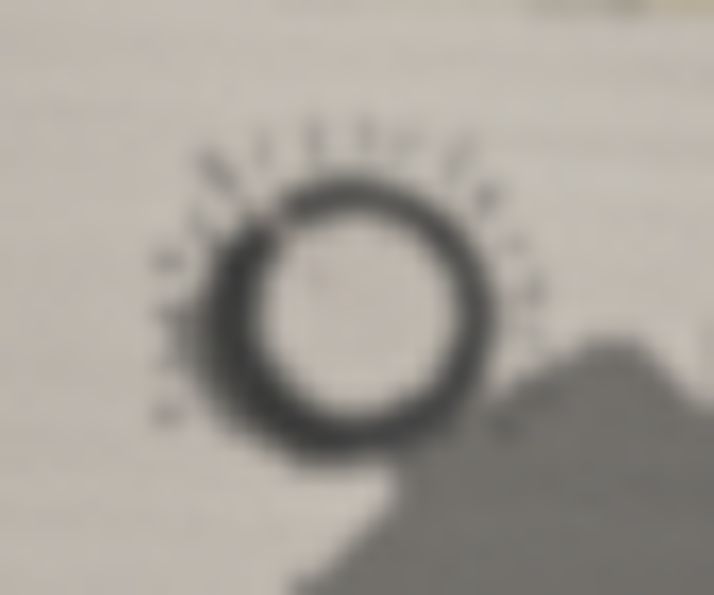

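Call:
jog_arm([
  [0, 0.03, 0],
  [0, 0.03, 0],
  [-0.006, 0.03, 0],
  [0, 0.036, 0],
  [0, 0, -0.03],
  [0, 0, -0.03],
  [0, 0, 0],
], gripper=[0, 0, 0, 0, 0, 0, 0], turn=[-0.16, -0.16, -0.16, -0.16, -0.16, 0, 0])

```text
time_s: 20.95
ee_pos: [462.9, -157.9, 141.0]
tcp_rot: [[-0.028, -1.0, -0.005], [-1.0, 0.028, 0.003], [-0.003, 0.005, -1.0]]
contact_force: [-0.2, 0.7, -0.4]
width: 0.2
```

```bash
python3 - <<'E'
from h import *
d=snap('top'); e=snap('scene');print(bot.sense()['ee_pos'])
a=d['color'][195:265,290:370,::-1];cv2.imwrite('pics/t7c.png',cv2.resize(a,None,fx=8,fy=8,interpolation=cv2.INTER_CUBIC))
a=e['color'][155:235,210:310,::-1];cv2.imwrite('pics/s7c.png',cv2.resize(a,None,fx=7,fy=7,interpolation=cv2.INTER_CUBIC))
E
```

```text
[ 464.9292487  -159.44431501  144.07200134]
```

View pics/s7c.png

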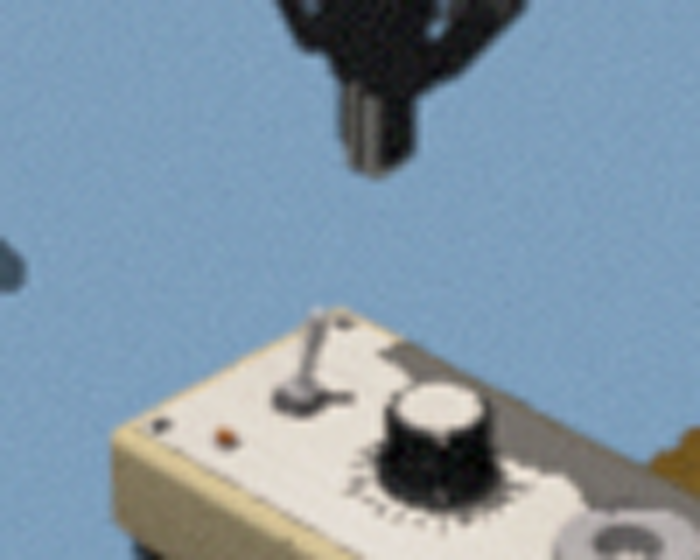

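Call:
jog_arm([
  [0, 0, -0.025],
  [0, 0, -0.025],
  [0, 0, -0.012],
  [0, 0, 0],
  [0, 0, 0],
], gripper=[0, 0, 0, 0, 0], turn=[0, 0, 0, 0, 0])

```text
time_s: 21.68
ee_pos: [465.5, -160.0, 82.7]
tcp_rot: [[-0.029, -1.0, 0.002], [-1.0, 0.029, -0.001], [0.001, -0.002, -1.0]]
contact_force: [1.3, -0.9, 0.2]
width: 0.2
```

Call:
jog_arm([
  [0.008, 0, 0],
  [0.008, 0, 0],
  [0.006, 0, 0],
  [0.006, 0, 0],
  [0.005, 0, 0],
  [0, 0, 0],
], gripper=[0, 0, 0, 0, 0, 0], turn=[0, 0, 0, 0, 0, 0])

```text
time_s: 22.42
ee_pos: [498.1, -159.4, 81.3]
tcp_rot: [[-0.029, -1.0, 0.0], [-1.0, 0.029, -0.0], [0.0, -0.0, -1.0]]
contact_force: [0.2, -0.8, -0.3]
width: 0.1
```

```bash
python3 - <<'E'
from h import *
e=snap('scene');print(bot.sense()['ee_pos'],bot.sense()['contact_force'])
a=e['color'][155:235,210:310,::-1];cv2.imwrite('pics/s8c.png',cv2.resize(a,None,fx=7,fy=7,interpolation=cv2.INTER_CUBIC))
E
```

```text
[ 497.76321264 -159.38369236   81.23531067] [-0.18860681  0.06504734  0.0832608 ]
```

View pics/s8c.png

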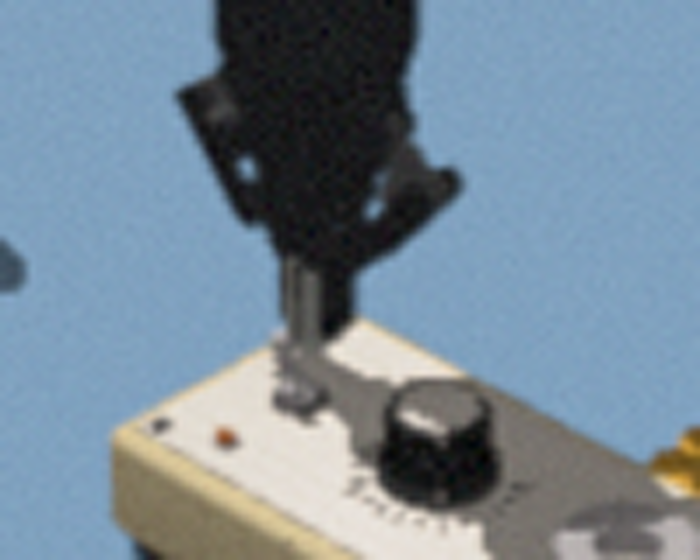

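Call:
jog_arm([
  [-0.015, 0, 0],
  [-0.02, 0, 0],
  [0, 0, 0.03],
  [0, 0, 0.05],
  [0, -0.04, 0.04],
  [0, -0.05, 0.01],
  [0, -0.03, 0],
  [0, 0, 0],
], gripper=[0, 0, 0, 0, 0, 0, 0, 0], turn=[0, 0, 0, 0, 0, 0, 0, 0])

```text
time_s: 23.48
ee_pos: [461.4, -280.8, 211.2]
tcp_rot: [[-0.032, -0.999, -0.0], [-0.999, 0.032, 0.0], [-0.0, 0.0, -1.0]]
contact_force: [1.3, 0.2, -0.5]
width: -0.2
```

```bash
python3 - <<'E'
from h import *
e=snap('scene');d=snap('top','t9');s=bot.sense();print(s['ee_pos'],s['contact_force'],s['time_s'])
a=e['color'][130:270,210:370,::-1];cv2.imwrite('pics/s9c.png',cv2.resize(a,None,fx=5,fy=4.2,interpolation=cv2.INTER_CUBIC))
for n,z in [('bearing',58),('spare_rotor',0),('stopwatch',0),('brass_mass',0)]:
  q=bot.spot_point(n,'top')[0]; print(n,at_z(d,*q['location'],z))
P=[]
for v in range(185,245):
  for u in range(190,248):
    p=at_depth(d,u,v)
    if 270<p[2]<340: P.append(p)
P=np.array(P,np.float32);print(len(P),cv2.minAreaRect(P[:,:2]),P[:,2].max())
E
```

```text
[ 461.57986925 -278.77076419  210.64974922] [-0.54507742  0.50647831 -1.02290019] 23.575
bearing [513.91170796   5.67765253  58.        ]
spare_rotor [662.14046969  75.80729167   0.        ]
stopwatch [510.67661062 268.32390375   0.        ]
brass_mass [420.2981403  -38.88980279   0.        ]Traceback (most recent call last):
  File "<stdin>", line 11, in <module>
cv2.error: OpenCV(4.12.0) /io/opencv/modules/imgproc/src/convhull.cpp:143: error: (-215:Assertion failed) total >= 0 && (depth == CV_32F || depth == CV_32S) in function 'convexHull'
```

View pics/s9c.png

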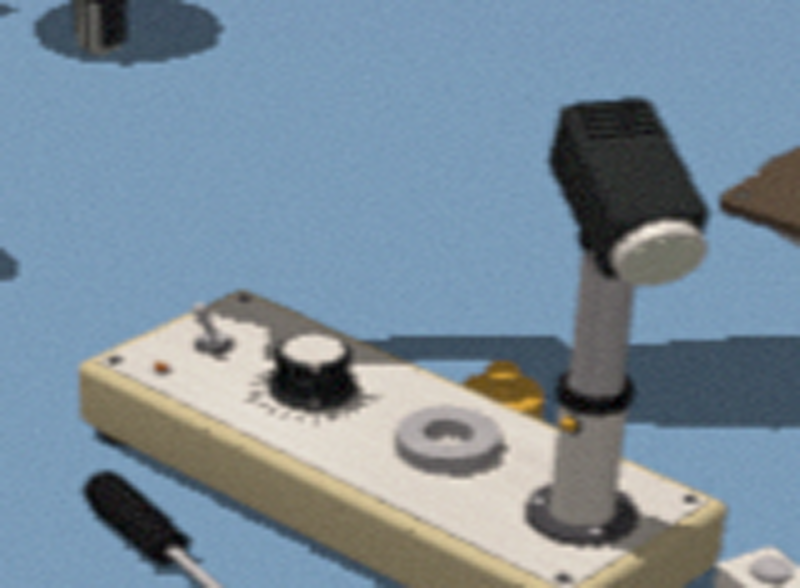

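View pics/t9.png

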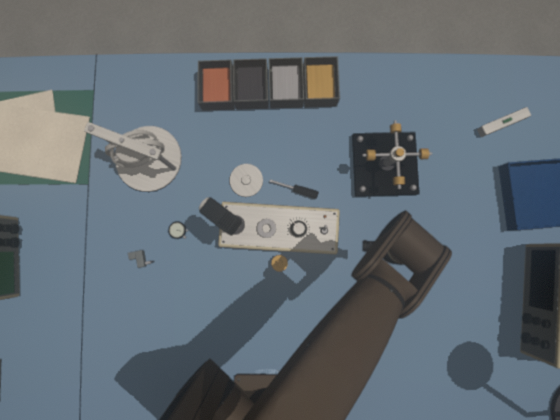

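```bash
python3 - <<'E'
from h import *
e=snap('scene');d=snap('top')
f=lambda X:(proj(e,X)-[210,130])*[5,4.2]
for s in (-10,0,10): print(s,f([507.4+s,-158.7-.06*s,90]))
print('pivot',f([507.4,-158.7,62]))
P=[]
for v in range(185,245):
  for u in range(190,248):
    p=at_depth(d,u,v)
    if 270<p[2]<340: P.append(p)
print(len(P))
if P:
  P=np.array(P,np.float32);print(cv2.minAreaRect(P[:,:2]),P[:,2].max())
else: print(d['range_z'][195:235:8,200:245:8])
E
```

```text
-10 [223.04817507 295.7877374 ]
0 [209.89298738 301.9047913 ]
10 [196.62022756 308.07654606]
pivot [210.21254002 338.36005419]
849Traceback (most recent call last):
  File "<stdin>", line 13, in <module>
cv2.error: OpenCV(4.12.0) /io/opencv/modules/imgproc/src/convhull.cpp:143: error: (-215:Assertion failed) total >= 0 && (depth == CV_32F || depth == CV_32S) in function 'convexHull'
```

```bash
python3 - <<'E'
from h import *
d=snap('top')
P=[p for v in range(185,245) for u in range(190,248) for p in [at_depth(d,u,v)] if 270<p[2]<340]
print(cv2.minAreaRect(np.array([p[:2] for p in P]).astype(np.float32)))
print(bot.hand_in())
E
```

```text
((531.9012451171875, 105.36650085449219), (101.65776062011719, 43.764469146728516), 53.34207534790039)
the job is handed in; nothing more can be done
None
```

The stroboscope is set up and the job is handed in. All five steps were done in order, finishing at about 24 s on the robot's clock, and my last checks found nothing wrong.

- **Mast:** I drew it up until it stopped. The brass button shows out through its hole, and depth readings put the mast at about 80 mm.
- **Lamp:** I swivelled it to a heading of about 53.3°. The rotor's bearing from the mast is about 53°, so the beam should pass within about 10 mm of its centre. I re-measured the heading just before handing in and it had not changed.
- **Dial:** I turned it counter-clockwise until the torque jumped at the stop, then let go. After re-gripping I turned it 75° clockwise. The pointer lines up with the long stroke for notch 5 in both camera views.
- **Switch:** I pushed it over last. The bat's tip is where the on position should put it, to within a couple of pixels.
- **Surroundings:** The gripper is clear of everything and reads no contact. The loose things look unmoved in the final pictures, and the bearing measures within 1 mm of its starting place.

Two depth checks failed on a data-type bug in my script, and the corrected one ran cleanly. The scene camera placed points a few millimetres off from the top camera, so I used the top camera for positions.

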